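# Press the orange label holder behind the vial shelf's lip and hold it home

## Robot

A 6-joint arm with a two-finger parallel gripper is mounted at the origin on a cart in front of the work surface, level with it; the furniture and walls round the work are solid. World frame = base frame: x ahead of the robot, y to its left, z up, the work surface at z = 0. Lengths are in m, angles in rad, forces in N, time in s.
With the tool pointing down it reaches from about 0.35 to 0.975 m from the base axis. Payload 4.9 kg.
Tool frame: the origin (TCP) lies at the very end of the fingers, on their centre line; the grasp point (between the pads) lies 19 mm behind it; z points along the fingers, y is the line along which they close (so a half turn about z gives the same grasp; the last joint's range is limited). The gripper opens to 85 mm and grips with 20 to 120 N. Pads are 22 mm wide; open, the fingers measure 114 mm over their backs; the gripper's body (76 mm by 85 mm) begins 54 mm behind the grasp point. The pads swing forward as they close: fully open they stand 13 mm farther back than shut.
Start: joints at [1.031, 0.053, 1.613, -0, 1.476, -0.119], TCP at [0.255, 0.57, 0.231] pointing down, gripper open.
Joint ranges: [-3.01, 3.01], [-1.01, 2.22], [0.06, 2.58], [-1.02, 4.17], [0.09, 2.62], [-3.14, 3.14]. Speed limits (rad/s): [2.57, 2.57, 3.14, 3.14, 3.14, 3.14].

## Interface

Orientations are given as a unit quaternion [w, x, y, z].
In Python, from plant import * gives the robot as it stands.
- The arm moves only by the tool jog_arm, never from a script. Its argument "moves" is a list that holds one entry, the list of rows, each a list of 7 numbers: the finger opening in cm, from 0 to 8.54, then the shift along the tool's x, y, z in cm, then the turn, a rotation vector about the tool's x, y, z in rad. A call has 1 to 20 rows; each row shifts and turns the commanded pose from where the row before left it, along the tool's axes as they then stand; what a row does not reach is not made up. A row lasts 1/12 s, in which the tool goes at most 41.7 mm and 7.16 degrees, less where a joint would pass 70% of its speed; a pose out of reach is approached as far as the arm can. A call is refused whole if a number of a shift passes 4.17 or a number of a turn 0.125, either way. A call with a gripper value outside its range is refused whole. The fingers move at their own pace and stop on an object; the grip force is fixed at half the most. Time passes only in rows, so rows that do not move let the fingers close. It gives the time, the measured TCP pose, the force, the opening and the grip force at its end, in the units of the state.
- state(): the state, without advancing time (a new reading comes with each control period).
- grab_frame(name): name is "side" or "top"; returns a dict with "color" (384x512x3 uint8, blue, green, red), "depth" (384x512 float32, m along the optical axis (not along the pixel's ray), 0 where there is no reading), "fx", "fy", "cx", "cy" (pixels), "k1" (the pictures are not rectified: a ray, as slopes to the right and down, at radius r is drawn at 1 + k1 r^2 times it, then the intrinsics apply), "R" (3x3) and "t" (3): a world point X has camera coordinates R X + t. Camera axes: x right, y down, z forward; pixel columns grow to the right and rows downward; lengths in m; the calibration is good to about 2 mm. A picture is of the moment at which its call begins.
- job_done(): hands the job in; it is judged then, once.
Trained networks look in a picture, given as the dict that the camera call returned (one of the last four; its "shot" number tells which), for a name from the list of things; names that differ only in an ending like _2 or _b are one class to them, and where a whole thing is asked for, a point or a joint stands for the part that bears it (a point fixed in the world has none). Each returns a list of dicts, best first, with "p" (0 to 1); they miss things now and then, are a little off and sometimes report something else, mostly with a low value. They report only what shows in the picture. A call takes as long as a camera call.
- recognise(name, picture): "rect" ([centre column, centre row, width, height] in pixels, round what is visible of it).
- regions_of(name, picture): "pixels" (384x512 bool, what is visible of it) and "rect" ([centre column, centre row, width, height] in pixels, round what is visible of it).
The state is a dict: "time": time; "joint_pos": joint angles; "joint_vel": joint speeds; "joint_efforts": joint torques, N m; "tool_pos": TCP position; "tool_rot": TCP orientation; "contact_force": force on the tool from outside, world axes, zero at the start; "ft_torque": the same for the moment, N m; "gripper_width": opening from 0.0 (shut) to 1.0 (fully open); "grasp_force": force on a finger pad.
Only numpy, scipy, OpenCV 4.12 (cv2) and the standard library are available. Lean on these libraries where they do the work, as an engineer would, in place of code of your own. Each camera call takes 0.05 s, during which the arm holds its last target. There are 200 camera calls.

## Task

Slide the orange label holder straight up out of its slot in the stand, then push its tongue down behind the aluminium lip on the front edge of the vial shelf, with its white card facing outward, away from the vials. Press it fully home against the spring strip, until its shoulders sit on the lip, and finish while still holding it pressed down there with the gripper: the spring lifts it again if you let go. Leave the other label holders in their slots and the vials standing where they are.

Things in the scene. Friction and masses are not known exactly. Their poses are not given: they have to be found in the camera images.
- orange_label: Loose orange label holder, 40-85 g. Tongue 4 (x) x 64 (y) x 26 mm, rounded foot; above it a block 14 x 72 x 34 mm whose underside forms the shoulders; white card on the block's own -x face. Origin: centre of the tongue's foot, z up. Grip across the 14 mm from above. Starts upright in a stand slot, shoulders on the slot's top (foot 14 mm, top 74 mm over the worktop), card to the stand's -x.
- orange_card (a point): Centre of the white card on the orange holder's front face: 7 mm from its mid-plane toward its own -x, 43 mm above its foot.
- blue_label: Blue label holder standing in another slot; otherwise the same size and shape as the orange one.
- green_label: Green label holder standing in another slot; otherwise the same size and shape as the orange one.
- stand: Fixed plywood board 176 x 100 x 8 mm with three aluminium slotted blocks 26 x 86 mm, tops 40 mm above the worktop. Slots 8 mm wide (x), 70 mm long (y), 32 mm deep, centred at x = -70, 0, +70 mm of its own frame. Origin: centre of the underside, on the worktop.
- shelf: Fixed blue-painted vial shelf, 126 mm deep (x), 180 mm wide (y), top 70 mm above the worktop, front (-x) roughly to the robot. Origin: on the worktop, 45 mm behind the channel's middle. Along the front edge an aluminium lip, 4 mm thick, 100 mm wide, level with the shelf top, leaves a channel open at the top, 8 mm wide (x), 80 mm long (y), closed at both ends.
- lip_channel (a point): Middle of the channel's mouth, level with the lip top (70 mm above the worktop); axes as the shelf's: x from the lip toward the vials, y along the lip, z up. With the label holder home its foot is 26 mm below this point and the shoulders rest on lip and shelf edge.
- spring_strip (a joint): Yellow sprung strip in the channel, its top 16 mm below the lip top when free (value 0). Value: how far it is pressed down, m; 0.010 with the label holder home, where the hard stop of shoulders on lip is felt. Pushes up with 3 N when first touched, 8 N at home.
- red_cap_vial: Clear vial with a red cap, 23 mm across and 45 mm tall, standing loose on the shelf about 80 mm behind the channel. Origin: centre of the underside.
- blue_cap_vial: Clear vial with a blue cap, 29 mm across and 66 mm tall, standing loose on the shelf about 80 mm behind the channel. Origin: centre of the underside.

How it is judged:
By the outcome, as a careful person would: the job done as asked, in the order asked, and still so for the second after the job is handed in, while the arm keeps its last pose, push and grip.
It also fails if it takes over 38 s, if anything falls off the work surface, if the arm or the gripper's body presses on something with over 40 N, if the wrist force passes 120 N, or if a joint passes its speed limit or range.

## Working session

There is one attempt and no reset: what is moved stays moved. The work goes in short steps, Python scripts to look and compute and a tool call to move; the robot and the scene stay as the last step left them, time stands still between calls to the robot, and variables do not carry over. Pictures are saved under pics/ and viewed, at most 10 in all, crops included, and the job is handed in when it is done.

Besides the shell and the picture viewer there is one more tool, called after "Call:" as name(argument=value, ...), one argument or row to a line, values as JSON. jog_arm: Moves the arm, as the interface text tells. Its arguments: {"type":"object","properties":{"moves":{"type":"array"}},"required":["moves"]}

```bash
mkdir -p pics; ls; cat > h.py <<'E'
from plant import *
import numpy as np, cv2
def und(F,u,v):
    x=(np.asarray(u,float)-F['cx'])/F['fx'];y=(np.asarray(v,float)-F['cy'])/F['fy']
    a,b=x.copy(),y.copy()
    for _ in range(20):
        s=1+F['k1']*(a*a+b*b);a=x/s;b=y/s
    return a,b
def cloud(F,mask=None):
    d=F['depth'];m=(d>0) if mask is None else (mask&(d>0))
    v,u=np.nonzero(m);a,b=und(F,u,v);z=d[m]
    P=np.stack([a*z,b*z,z],1)
    return (P-np.array(F['t']))@np.array(F['R']), np.stack([u,v],1)
def proj(F,X):
    c=np.atleast_2d(X)@np.array(F['R']).T+np.array(F['t'])
    a=c[:,0]/c[:,2];b=c[:,1]/c[:,2];s=1+F['k1']*(a*a+b*b)
    return np.stack([F['fx']*a*s+F['cx'],F['fy']*b*s+F['cy']],1)
E
cat > m1.py <<'E'
from h import *
import pickle
ims=[]
for n in ('side','top'):
    F=grab_frame(n);ims.append(F['color']);C=-np.array(F['R']).T@np.array(F['t'])
    print(n,F['fx'],F['k1'],'cam',C.round(3),'axis',np.array(F['R'])[2].round(2))
    out={}
    for k in ['orange_label','orange_card','blue_label','green_label','stand','shelf','lip_channel','spring_strip','red_cap_vial','blue_cap_vial']:
        try:r=regions_of(k,F)
        except Exception as e: print(k,e);continue
        out[k]=r
        for q in r[:2]:
            P,_=cloud(F,np.array(q['pixels']))
            print(k,round(q['p'],2),np.round(q['rect']).astype(int), len(P), np.round([np.percentile(P,p,axis=0) for p in (3,50,97)],3).tolist() if len(P) else '')
    pickle.dump((dict(F),out),open(n+'.pkl','wb'))
    cv2.imwrite(f'pics/{n}1.png',F['color'])
print(state())
E
python3 m1.py
```

```text
pics
side 378.13776802320274 -0.009931464355310234 cam [ 0.296 -0.768  0.463] axis [ 0.27  0.86 -0.43]
orange_label 0.81 [325 227  22  32] 353 [[0.615, -0.217, 0.044], [0.618, -0.194, 0.065], [0.628, -0.155, 0.074]]
orange_card 0.59 [325 227  25  34] 383 [[0.615, -0.217, 0.042], [0.619, -0.192, 0.064], [0.629, -0.15, 0.074]]
blue_label 0.79 [293 232  17  36] 394 [[0.545, -0.21, -0.001], [0.55, -0.184, 0.065], [0.584, -0.051, 0.074]]
blue_label 0.39 [250 172  54  48] 1974 [[0.516, 0.116, 0.003], [0.567, 0.128, 0.058], [0.635, 0.278, 0.072]]
green_label 0.62 [259 238  15  34] 327 [[0.475, -0.204, 0.0], [0.481, -0.182, 0.069], [0.527, -0.078, 0.075]]
stand 0.93 [291 249  96  52] 2797 [[0.469, -0.227, 0.002], [0.544, -0.204, 0.009], [0.629, -0.133, 0.04]]
shelf 0.76 [251 174  61  49] 2026 [[0.516, 0.116, 0.0], [0.567, 0.128, 0.057], [0.635, 0.279, 0.072]]
shelf 0.48 [250 147   8  13] 80 [[0.592, 0.23, 0.076], [0.599, 0.234, 0.096], [0.606, 0.243, 0.114]]
lip_channel 0.68 [249 173  56  46] 1951 [[0.516, 0.116, 0.004], [0.567, 0.127, 0.058], [0.635, 0.275, 0.071]]
red_cap_vial 0.57 [250 14
[... 1414 characters left out ...]
097983e+00,  5.26702523e-02,  1.61293415e+00,  2.22611204e-06,
        1.47599497e+00, -1.19029359e-01]), 'joint_vel': array([-7.81601527e-05, -1.76221420e-03,  1.59233826e-03,  2.25126883e-04,
        8.80807717e-05,  1.91714336e-04]), 'joint_efforts': array([ 6.57113760e-04, -3.93669140e+01, -3.70480335e+01, -4.03179058e-05,
        3.49715374e-04,  1.08634185e-05]), 'tool_pos': array([0.25529875, 0.57044528, 0.23130161]), 'tool_rot': array([-2.13619485e-06,  2.08844909e-01,  9.77948774e-01, -2.82312375e-06]), 'contact_force': array([-0.08928069, -0.07673507, -0.24079855]), 'ft_torque': array([ 0.0239418 , -0.05878495, -0.01767705]), 'grasp_force': 0.0, 'gripper_width': 0.9990571530208836}
```

```bash
cat > m2.py <<'E'
import pickle
from h import *
def axis(P):
    c=P[:,:2].mean(0);w,V=np.linalg.eigh(np.cov((P[:,:2]-c).T));d=V[:,1];d=d*np.sign(d[1])
    r=cv2.minAreaRect((P[:,:2]*1000).astype(np.float32))
    return c.round(4),'yaw from y(deg)',np.degrees(np.arctan2(-d[0],d[1])).round(2),'rect',np.round(r[0],1),np.round(r[1],1),round(r[2],1)
for n in('top','side'):
    F,o=pickle.load(open(n+'.pkl','rb'))
    for k in('orange_label','blue_label','green_label'):
        P,_=cloud(F,np.array(o[k][0]['pixels'])); P=P[(P[:,2]>.069)]
        print(n,k,len(P),P[:,2].mean().round(4),*axis(P))
    P,_=cloud(F); 
    for nm,x0,x1,y0,y1,z0,z1 in(('shelf',.48,.68,.08,.34,.062,.078),('blocks',.44,.66,-.24,-.1,.033,.046),('board',.44,.66,-.24,-.1,.004,.014)):
        m=(P[:,0]>x0)&(P[:,0]<x1)&(P[:,1]>y0)&(P[:,1]<y1)&(P[:,2]>z0)&(P[:,2]<z1);Q=P[m]
        print(n,nm,len(Q),Q[:,2].mean().round(4),*axis(Q))
F,_=pickle.load(open('top.pkl','rb'));a=cv2.resize(F['color'][140:220,135:235],(800,640),interpolation=cv2.INTER_CUBIC)
b=cv2.resize(F['color'][140:225,300:370],(0,0),fx=6,fy=6,interpolation=cv2.INTER_CUBIC)
G,_=pickle.load(open('side.pkl','rb'));c=cv2.resize(G['color'][135:285,200:360],(0,0),fx=5,fy=5,interpolation=cv2.INTER_CUBIC)
cv2.imwrite('pics/a.png',cv2.resize(a,(750,600)));cv2.imwrite('pics/c.png',cv2.resize(c,(640,600)))
E
python3 m2.py
```

```text
top orange_label 152 0.0727 [ 0.6241 -0.1778] yaw from y(deg) -4.25 rect [ 624.2 -177.9] [70.  15.1] 84.2
top blue_label 146 0.0726 [ 0.5532 -0.1732] yaw from y(deg) -3.45 rect [ 553.8 -171.9] [69.1 14.7] 85.2
top green_label 143 0.0729 [ 0.4839 -0.1655] yaw from y(deg) -4.59 rect [ 484.  -165.3] [71.  14.5] 85.5
top shelf 2923 0.0688 [0.5762 0.2101] yaw from y(deg) -1.41 rect [575.2 210.3] [122.1 180.7] 0.3
top blocks 411 0.0386 [ 0.5482 -0.1665] yaw from y(deg) 88.03 rect [ 554.  -173.3] [ 87.2 166.3] 85.2
top board 1264 0.0072 [ 0.551 -0.169] yaw from y(deg) 85.46 rect [ 556.9 -182.2] [118.5 191.4] 85.1
side orange_label 146 0.0727 [ 0.622  -0.1871] yaw from y(deg) -3.52 rect [ 623.8 -184.2] [67.8 15.4] 85.5
side blue_label 159 0.0728 [ 0.5531 -0.1772] yaw from y(deg) -4.74 rect [ 554.2 -174.5] [72.7 14.7] 85.2
side green_label 161 0.0729 [ 0.4839 -0.172 ] yaw from y(deg) -4.0 rect [ 484.7 -168.9] [71.4 14.8] 85.3
side shelf 931 0.0691 [0.5718 0.1861] yaw from y(deg) 12.14 rect [575.2 206. ] [121.9 184.6] 1.0
side blocks 644 0.0389 [ 0.5491 -0.1909] yaw from y(deg) 84.95 rect [ 554.9 -175.8] [ 86.8 166.9] 85.0
side board 1459 0.0078 [ 0.5497 -0.1897] yaw from y(deg) 83.74 rect [ 554.7 -175.3] [102.8 184.7] 85.6
```

View pics/a.png

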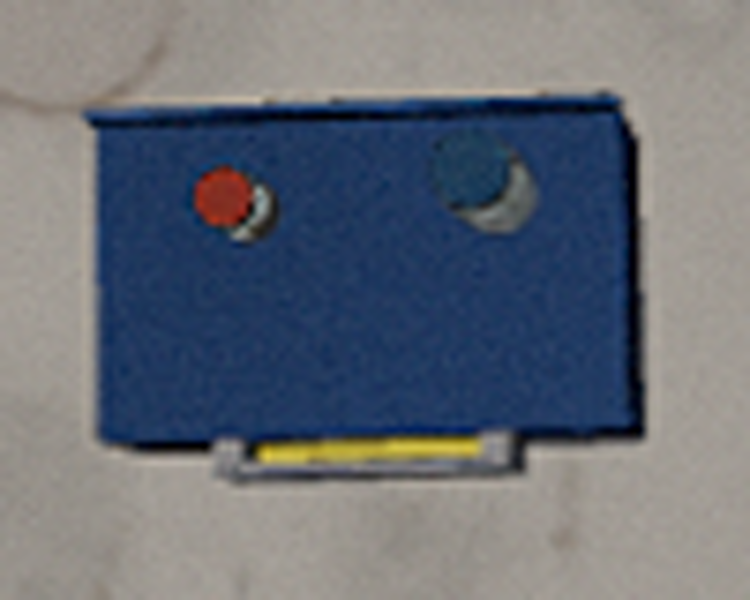

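View pics/c.png

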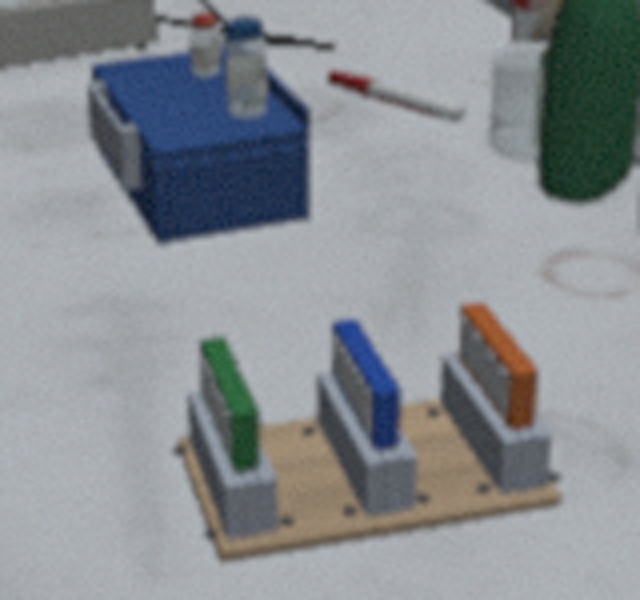

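View pics/top1.png

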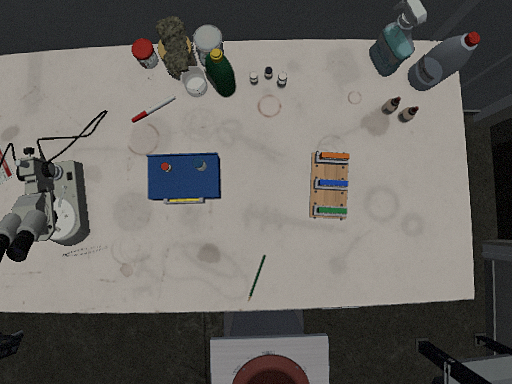

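```bash
cat > m3.py <<'E'
import pickle
from h import *
from scipy.ndimage import map_coordinates as mc
def rect(F,xs,ys,z,sup=None):
    X,Y=np.meshgrid(xs,ys,indexing='ij');p=proj(F,np.stack([X.ravel(),Y.ravel(),np.full(X.size,z)],1))
    return np.stack([mc(F['color'][...,c].astype(float),[p[:,1],p[:,0]],order=3,mode='nearest').reshape(X.shape) for c in range(3)],-1)
xs=np.arange(.49,.56,.0005);ys=np.arange(.14,.29,.0005);out=[]
for n in('top','side'):
    F,_=pickle.load(open(n+'.pkl','rb'))
    for z in(.07,.054):
        R=rect(F,xs,ys,z);out.append(np.clip(R,0,255).astype(np.uint8)[::-1,::-1])
        if n=='top':
            # per y: lower edge of yellow / lip: sat signals
            for nm,S in(('yellow',np.minimum(R[...,1],R[...,2])-R[...,0]),('blueness',R[...,0]-R[...,2])):
                best=max(((abs(np.diff(np.array([np.interp(xs+(y-.205)*-np.tan(t),xs,S[:,i]) for i,y in enumerate(ys) if .18<y<.24]).mean(0))).max()),np.degrees(t)) for t in np.radians(np.arange(-6,6,.25)))
                t=np.radians(best[1]);pr=np.array([np.interp(xs+(y-.205)*-np.tan(t),xs,S[:,i]) for i,y in enumerate(ys) if .18<y<.24]).mean(0)
                d=np.diff(pr);print(z,nm,'yaw',best[1],'rise',xs[d.argmax()],'fall',xs[d.argmin()],'peak',xs[pr.argmax()],pr[::6].round().astype(int).tolist())
            if z==.054:
                S=(np.minimum(R[...,1],R[...,2])-R[...,0]);m=S>40;xx,yy=np.nonzero(m);print('yellow cent',xs[xx].mean(),ys[yy].mean(),ys[yy].min(),ys[yy].max(),cv2.minAreaRect(np.stack([xs[xx],ys[yy]],1).astype(np.float32)*1000))
im=np.vstack([np.hstack(out[:2]),np.hstack(out[2:])]);cv2.imwrite('pics/r.png',cv2.resize(im,(780,364)))
print(xs[0],im.shape)
E
python3 m3.py
```

```text
0.07 yellow yaw 0.0 rise 0.519 fall 0.5265 peak 0.522 [7, 7, 7, 7, 7, 7, 7, 7, -4, -5, 82, 112, 26, -82, -64, -65, -64, -64, -65, -64, -64, -63, -64, -62]
0.07 blueness yaw 1.25 rise 0.526 fall 0.519 peak 0.5295000000000001 [-12, -12, -12, -13, -13, -12, -13, -11, 2, 6, -93, -130, -32, 78, 65, 65, 64, 64, 65, 64, 64, 63, 64, 62]
0.054 yellow yaw 0.0 rise 0.52 fall 0.5275000000000001 peak 0.5235000000000001 [7, 7, 7, 7, 7, 7, 7, 8, 1, -12, 47, 116, 70, -60, -71, -65, -64, -64, -65, -64, -64, -64, -63, -64]
0.054 blueness yaw 0.0 rise 0.5275000000000001 fall 0.52 peak 0.5305 [-12, -12, -12, -13, -13, -13, -12, -14, -2, 11, -55, -133, -83, 60, 71, 65, 64, 64, 65, 64, 64, 64, 63, 64]
yellow cent 0.5232673479087452 0.20901188212927763 0.17050000000000004 0.2480000000000001 ((523.2276000976562, 209.2432861328125), (7.371189117431641, 77.50005340576172), 0.7345210313796997)
0.49 (282, 600, 3)
```

View pics/r.png

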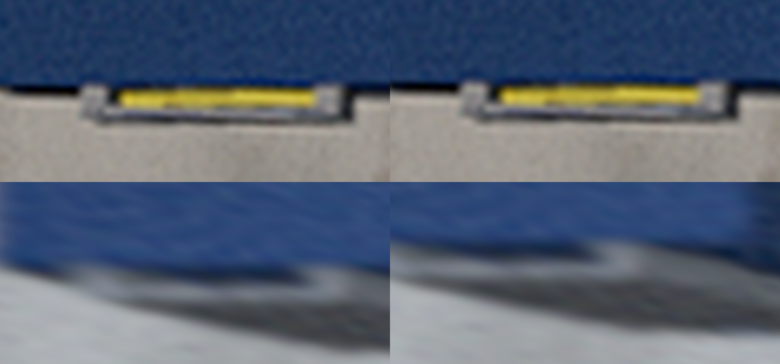

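Top view: shelf with red cap near (166,167), blue cap near (199,166), and yellow strip in the lip channel near (183,200). The orange holder is at (334,156), farthest of the three, and the side crop confirms the cards face the robot. Moving above the orange holder.

Call:
jog_arm(
  moves=[
    [[4, -3.1, -2.6, 0.4, 0, 0, 0], [4, -3.1, -2.6, 0.4, 0, 0, 0], [4, -3.1, -2.6, 0.4, 0, 0, 0], [4, -3.1, -2.6, 0.4, 0, 0, 0], [4, -3.1, -2.6, 0.4, 0, 0, 0], [4, -3.1, -2.6, 0.4, 0, 0, 0], [4, -3.1, -2.6, 0.4, 0, 0, 0], [4, -3.1, -2.6, 0.4, 0, 0, 0], [4, -3.1, -2.6, 0.4, 0, 0, 0], [4, -3.1, -2.6, 0.4, 0, 0, 0], [4, -3.1, -2.6, 0.4, 0, 0, 0], [4, -3.1, -2.6, 0.4, 0, 0, 0], [4, -3.1, -2.6, 0.4, 0, 0, 0], [4, -3.1, -2.6, 0.4, 0, 0, 0], [4, -3.1, -2.6, 0.4, 0, 0, 0], [4, -3.1, -2.6, 0.4, 0, 0, 0], [4, -3.1, -2.6, 0.4, 0, 0, 0], [4, -3.1, -2.6, 0.4, 0, 0, 0], [4, -3.1, -2.6, 0.4, 0, 0, 0], [4, -3.1, -2.6, 0.4, 0, 0, 0]],
  ],
)

```text
time: 2.77
tool_pos: [0.6094, -0.1595, 0.1512]
tool_rot: [0.0, 0.209, 0.978, 0.0]
contact_force: [0.0, 0.3, 0.7]
gripper_width: 0.47
grasp_force: 0.0
```

Call:
jog_arm(
  moves=[
    [[4, -2.35, -1.53, 1.1, 0, 0, 0], [4, 0, 0, 0, 0, 0, 0.124], [4, 0, 0, 0, 0, 0, 0.124], [4, 0, 0, 0, 0, 0, 0.124], [4, 0, 0, 0, 0, 0, 0.124], [4, 0, 0, 0, 0, 0, 0.124], [4, 0, 0, 0, 0, 0, 0.124], [4, 0, 0, 0, 0, 0, 0.124], [4, 0, 0, 0, 0, 0, 0.124], [4, 0, 0, 0, 0, 0, 0.124], [4, 0, 0, 0, 0, 0, 0.123], [4, 0, 0, 0, 0, 0, 0], [4, 0, 0, 0, 0, 0, 0]],
  ],
)

```text
time: 3.85
tool_pos: [0.624, -0.181, 0.1403]
tool_rot: [0.0, 0.737, 0.676, -0.0]
contact_force: [0.2, 0.5, -0.3]
gripper_width: 0.473
grasp_force: 0.0
```

```bash
cat >> h.py <<'E'
from scipy.spatial.transform import Rotation as Ro
def go(target,yaw=None):
    s=state();q=s['tool_rot'];R=Ro.from_quat([q[1],q[2],q[3],q[0]]);M=R.as_matrix()
    d=M.T@(np.array(target)-s['tool_pos'])*100
    h=np.degrees(np.arctan2(M[1,1],M[0,1]))
    print('t',round(s['time'],2),'pos',s['tool_pos'].round(4),'heading y',h.round(2),'tilt',M[:,2].round(4),'shift cm',d.round(2),'F',s['contact_force'].round(1),'w',round(s['gripper_width'],3),'gf',s['grasp_force'],'q',s['joint_pos'].round(2))
    if yaw is not None: print('tool-z turn',np.radians(h-yaw).round(4))
E
python3 -c "
from h import *
go([.6242,-.1806,.046],-4.9)"
```

```text
t 3.85 pos [ 0.624  -0.181   0.1403] heading y -4.92 tilt [-0. -0. -1.] shift cm [0.04 0.02 9.43] F [ 0.2  0.5 -0.3] w 0.473 gf 0.0 q [-0.4   0.18  1.63 -0.    1.33 -0.31]
tool-z turn -0.0004
```

Call:
jog_arm(
  moves=[
    [[4, 0, 0, 2.5, 0, 0, 0], [4, 0, 0, 2.5, 0, 0, 0], [4, 0, 0, 2.0, 0, 0, 0], [4, 0, 0, 1.2, 0, 0, 0], [4, 0, 0, 0.8, 0, 0, 0], [4, 0, 0, 0.4, 0, 0, 0], [4, 0, 0, 0, 0, 0, 0]],
  ],
)

```text
time: 4.43
tool_pos: [0.6239, -0.181, 0.046]
tool_rot: [-0.0, 0.738, 0.675, -0.0]
contact_force: [-0.5, 0.2, 0.3]
gripper_width: 0.471
grasp_force: 0.0
```

```bash
python3 -c "
from h import *
go([.6242,-.1806,.046],-4.9)
F=grab_frame('side');cv2.imwrite('pics/s2.png',cv2.resize(F['color'][130:290,240:400],(600,600),interpolation=cv2.INTER_CUBIC))"
```

```text
t 4.43 pos [ 0.6239 -0.181   0.046 ] heading y -5.06 tilt [-5.e-04  2.e-04 -1.e+00] shift cm [ 0.04  0.02 -0.  ] F [-0.5  0.2  0.3] w 0.471 gf 0.0 q [-0.4   0.28  1.68 -0.    1.18 -0.31]
tool-z turn -0.0028
```

View pics/s2.png

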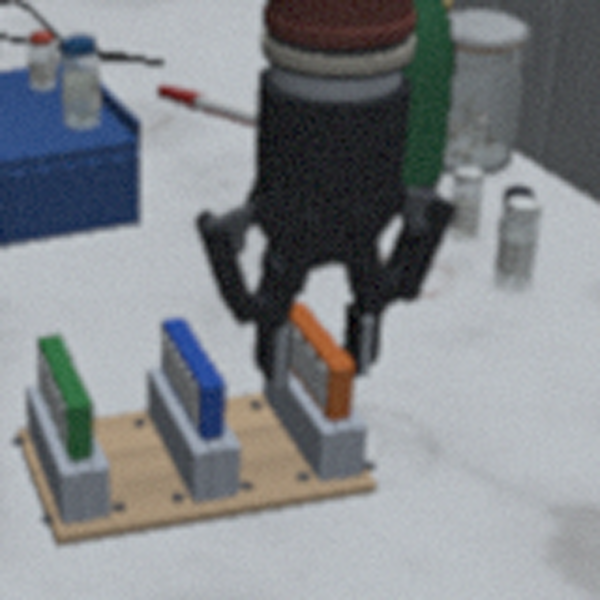

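The fingers straddle the orange holder (crop (320,360)) with clearance on both sides. Closing, then lifting straight up.

Call:
jog_arm(
  moves=[
    [[0, 0, 0, 0, 0, 0, 0], [0, 0, 0, 0, 0, 0, 0], [0, 0, 0, 0, 0, 0, 0], [0, 0, 0, 0, 0, 0, 0], [0, 0, 0, 0, 0, 0, 0], [0, 0, 0, 0, 0, 0, 0], [0, 0, 0, 0, 0, 0, 0], [0, 0, 0, 0, 0, 0, 0], [0, 0, 0, 0, 0, 0, 0], [0, 0, 0, 0, 0, 0, 0]],
  ],
)

```text
time: 5.32
tool_pos: [0.6251, -0.1815, 0.048]
tool_rot: [0.001, 0.738, 0.675, 0.001]
contact_force: [0.1, 0.3, 5.6]
gripper_width: 0.15
grasp_force: 60.9
```

Call:
jog_arm(
  moves=[
    [[0, 0, 0, -0.5, 0, 0, 0], [0, 0, 0, -1.0, 0, 0, 0], [0, 0, 0, -1.5, 0, 0, 0], [0, 0, 0, -2.0, 0, 0, 0], [0, 0, 0, -2.5, 0, 0, 0], [0, 0, 0, -2.5, 0, 0, 0], [0, 0, 0, -2.0, 0, 0, 0], [0, 0, 0, -1.0, 0, 0, 0], [0, 0, 0, 0, 0, 0, 0], [0, 0, 0, 0, 0, 0, 0]],
  ],
)

```text
time: 6.15
tool_pos: [0.624, -0.181, 0.1768]
tool_rot: [0.0, 0.738, 0.675, 0.0]
contact_force: [0.2, 0.5, -0.8]
gripper_width: 0.152
grasp_force: 60.1
```

```bash
cat > m4.py <<'E'
from h import *
def lab():
  for n in('top','side'):
    F=grab_frame(n);r=regions_of('orange_label',F)
    if not r: print(n,'none');continue
    P,_=cloud(F,np.array(r[0]['pixels']));print(n,round(r[0]['p'],2),len(P),np.round([np.percentile(P,p,axis=0) for p in(3,50,97)],4).tolist())
  return F
if __name__=='__main__':
  F=lab(); cv2.imwrite('pics/s3.png',cv2.resize(F['color'][60:260,230:430],(600,600),interpolation=cv2.INTER_CUBIC))
  go([.523,.2093,.176],.7)
E
python3 m4.py
```

```text
top 0.62 65 [[0.6187, -0.1548, 0.1707], [0.6235, -0.1478, 0.1982], [0.6325, -0.1431, 0.2036]]
side 0.66 423 [[0.6132, -0.2164, 0.1428], [0.6199, -0.204, 0.1751], [0.6267, -0.1533, 0.2001]]
t 6.35 pos [ 0.6229 -0.1806  0.174 ] heading y -5.1 tilt [-0.0035  0.0014 -1.    ] shift cm [ 37.94 -13.42  -0.11] F [-0.1 -0.5 -0.6] w 0.149 gf 60.07192254066467 q [-0.4   0.15  1.61 -0.    1.39 -0.31]
tool-z turn -0.1012
```

View pics/s3.png

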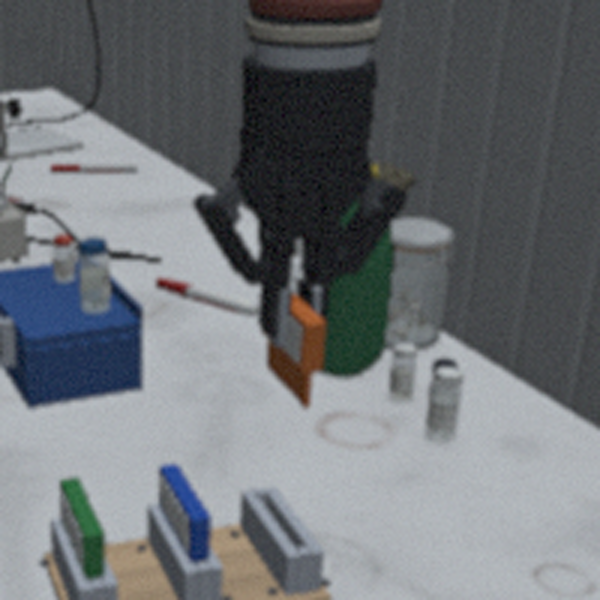

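The orange holder is gripped (crop (295,345)), its card faces -x, its slot is empty, and the blue and green holders are still in place. Carrying it to a hover over the channel.

Call:
jog_arm(
  moves=[
    [[0, 1.5, -0.5, 0, 0, 0, 0], [0, 3.15, -1.1, 0, 0, 0, 0], [0, 3.15, -1.1, 0, 0, 0, 0], [0, 3.15, -1.1, 0, 0, 0, 0], [0, 3.15, -1.1, 0, 0, 0, 0], [0, 3.15, -1.1, 0, 0, 0, 0], [0, 3.15, -1.1, 0, 0, 0, 0], [0, 3.15, -1.1, 0, 0, 0, 0], [0, 3.15, -1.1, 0, 0, 0, 0], [0, 3.15, -1.1, 0, 0, 0, 0], [0, 3.15, -1.1, 0, 0, 0, 0], [0, 3.15, -1.1, 0, 0, 0, 0], [0, 1.87, -0.81, 0, 0, 0, 0], [0, 0, 0, 0, 0, 0, -0.05], [0, 0, 0, 0, 0, 0, -0.05], [0, 0, 0, 2, 0, 0, 0], [0, 0, 0, 2, 0, 0, 0], [0, 0, 0, 1.5, 0, 0, 0], [0, 0, 0, 0, 0, 0, 0], [0, 0, 0, 0, 0, 0, 0]],
  ],
)

```text
time: 8.02
tool_pos: [0.5226, 0.2098, 0.1197]
tool_rot: [-0.001, 0.703, 0.711, -0.001]
contact_force: [1.2, 1.2, 0.2]
gripper_width: 0.148
grasp_force: 60.1
```

```bash
cat > m5.py <<'E'
from m4 import *
import pickle,sys
go([.523,.2093,.121],.7)
F=lab();T=grab_frame('top');pickle.dump((dict(F),dict(T)),open('h5.pkl','wb'))
P,_=cloud(F,np.array(regions_of('orange_label',F)[0]['pixels']))
for lo,hi in((.088,.1),(.1,.112),(.114,.13)):
    Q=P[(P[:,2]>lo)&(P[:,2]<hi)];print(lo,len(Q),np.round(np.percentile(Q,[3,25,50,75,97],axis=0),4).tolist() if len(Q) else '')
go([.523,.2093,.121],.7)
a=cv2.resize(F['color'][100:200,200:300],(400,400),interpolation=cv2.INTER_CUBIC);b=cv2.resize(T['color'][140:240,135:235],(400,400),interpolation=cv2.INTER_CUBIC)
cv2.imwrite('pics/s5.png',np.hstack([a,b]))
E
python3 m5.py
```

```text
t 8.02 pos [0.5226 0.2098 0.1197] heading y 0.65 tilt [-3.6e-03 -7.0e-04 -1.0e+00] shift cm [-0.05  0.04 -0.13] F [1.2 1.2 0.2] w 0.148 gf 60.05534648895264 q [0.25 0.   1.86 0.   1.29 0.24]
tool-z turn -0.0008
top 0.39 36 [[0.5156, 0.1746, 0.1232], [0.5206, 0.1787, 0.1433], [0.5273, 0.1845, 0.1469]]
side 0.6 164 [[0.5177, 0.1725, 0.0696], [0.5236, 0.1828, 0.1255], [0.5461, 0.2608, 0.1477]]
0.088 25 [[0.5229, 0.1788, 0.0895], [0.5233, 0.186, 0.0919], [0.5235, 0.2044, 0.0949], [0.5239, 0.2254, 0.0973], [0.5255, 0.2392, 0.0995]]
0.1 18 [[0.523, 0.1769, 0.1016], [0.5231, 0.1814, 0.1028], [0.5234, 0.1924, 0.1046], [0.5241, 0.2157, 0.1059], [0.5259, 0.2357, 0.1091]]
0.114 39 [[0.5172, 0.172, 0.1153], [0.5186, 0.1741, 0.1184], [0.5222, 0.1763, 0.1229], [0.5278, 0.1815, 0.1255], [0.5318, 0.2015, 0.1289]]
t 8.32 pos [0.525  0.2098 0.1226] heading y 0.63 tilt [ 2.1e-03  6.0e-04 -1.0e+00] shift cm [-0.05 -0.2   0.16] F [-0.7 -0.8  0.3] w 0.153 gf 60.06198048591614 q [0.25 0.   1.85 0.   1.29 0.24]
tool-z turn -0.0013
```

View pics/s5.png

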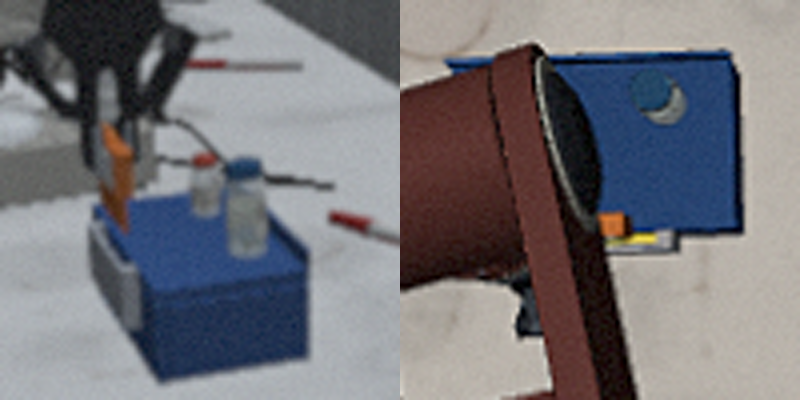

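The left half (side view) shows the holder upright over the channel, with its lower corner near (125,225). The right half (top view) shows its block near (613,225), over the strip's line. Descending in steps while watching the force.

Call:
jog_arm(
  moves=[
    [[0, 0, 0, 0.6, 0, 0, 0], [0, 0, 0, 0.6, 0, 0, 0], [0, 0, 0, 0.5, 0, 0, 0], [0, 0, 0, 0, 0, 0, 0], [0, 0, 0, 0, 0, 0, 0], [0, 0, 0, 0, 0, 0, 0], [0, 0, 0, 0, 0, 0, 0], [0, 0, 0, 0, 0, 0, 0], [0, 0, 0, 0, 0, 0, 0]],
  ],
)

```text
time: 9.07
tool_pos: [0.5244, 0.2097, 0.1046]
tool_rot: [0.0, 0.703, 0.711, 0.0]
contact_force: [-0.2, -0.1, -0.6]
gripper_width: 0.152
grasp_force: 60.1
```

```bash
cat > m6.py <<'E'
from m4 import *
F=grab_frame('side');go([.523,.2093,.104],.7)
P,_=cloud(F,np.array(regions_of('orange_label',F)[0]['pixels']))
for lo,hi in((.07,.085),(.085,.096),(.097,.115),(.12,.132)):
    Q=P[(P[:,2]>lo)&(P[:,2]<hi)&(P[:,0]<.54)];print(lo,len(Q),np.round(np.percentile(Q,[5,25,50,75,95],axis=0),4).tolist() if len(Q) else '')
cv2.imwrite('pics/s6.png',cv2.resize(F['color'][130:190,205:285],(800,600),interpolation=cv2.INTER_CUBIC))
E
python3 m6.py
```

```text
t 9.12 pos [0.5244 0.2096 0.1046] heading y 0.63 tilt [ 4.e-04  1.e-04 -1.e+00] shift cm [-0.03 -0.14  0.06] F [ 0.5  0.2 -0.9] w 0.152 gf 60.06980538368225 q [ 0.25  0.02  1.86 -0.    1.25  0.24]
tool-z turn -0.0013
0.07 17 [[0.5227, 0.1777, 0.0766], [0.5232, 0.1861, 0.0778], [0.5235, 0.1982, 0.0803], [0.5238, 0.2159, 0.0828], [0.5243, 0.2275, 0.0841]]
0.085 11 [[0.5228, 0.1791, 0.0855], [0.523, 0.1803, 0.0864], [0.5238, 0.1857, 0.0874], [0.5251, 0.1993, 0.0904], [0.5254, 0.2234, 0.093]]
0.097 34 [[0.5174, 0.1734, 0.0985], [0.5186, 0.175, 0.1015], [0.5211, 0.176, 0.1066], [0.5251, 0.1796, 0.1104], [0.5278, 0.1948, 0.1132]]
0.12 29 [[0.5182, 0.173, 0.1219], [0.52, 0.175, 0.1253], [0.5228, 0.1791, 0.1284], [0.5256, 0.1882, 0.1298], [0.5282, 0.2009, 0.1303]]
```

View pics/s6.png

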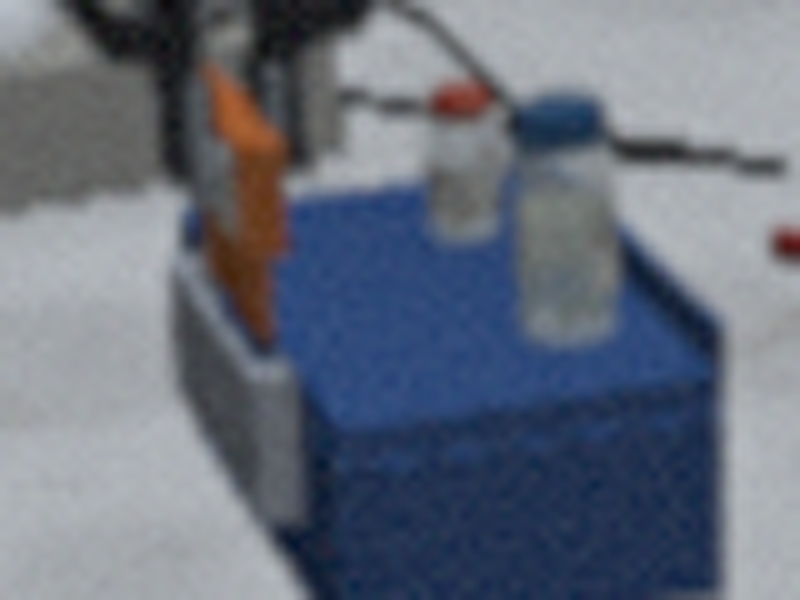

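The holder's foot corner, near crop (265,345), sits just above the channel behind the lip, slightly toward the shelf side. I'll shift 1.5 mm toward the lip and enter.

Call:
jog_arm(
  moves=[
    [[0, 0, -0.15, 0, 0, 0, 0], [0, 0, 0, 0, 0, 0, 0], [0, 0, 0, 0.2, 0, 0, 0], [0, 0, 0, 0.2, 0, 0, 0], [0, 0, 0, 0.2, 0, 0, 0], [0, 0, 0, 0.2, 0, 0, 0], [0, 0, 0, 0, 0, 0, 0], [0, 0, 0, 0, 0, 0, 0]],
  ],
)

```text
time: 9.83
tool_pos: [0.5225, 0.2095, 0.0959]
tool_rot: [-0.0, 0.703, 0.711, -0.0]
contact_force: [-0.5, -0.3, -0.3]
gripper_width: 0.154
grasp_force: 60.1
```

Call:
jog_arm(
  moves=[
    [[0, 0, 0, 0.2, 0, 0, 0], [0, 0, 0, 0.2, 0, 0, 0], [0, 0, 0, 0.2, 0, 0, 0], [0, 0, 0, 0.2, 0, 0, 0], [0, 0, 0, 0, 0, 0, 0], [0, 0, 0, 0, 0, 0, 0], [0, 0, 0, 0, 0, 0, 0]],
  ],
)

```text
time: 10.42
tool_pos: [0.5227, 0.2096, 0.0883]
tool_rot: [-0.0, 0.703, 0.711, -0.0]
contact_force: [0.2, -0.6, -1.0]
gripper_width: 0.155
grasp_force: 60.2
```

Call:
jog_arm(
  moves=[
    [[0, 0, 0, 0.2, 0, 0, 0], [0, 0, 0, 0.2, 0, 0, 0], [0, 0, 0, 0, 0, 0, 0], [0, 0, 0, 0, 0, 0, 0], [0, 0, 0, 0, 0, 0, 0]],
  ],
)

```text
time: 10.83
tool_pos: [0.5229, 0.2097, 0.0848]
tool_rot: [0.0, 0.703, 0.711, 0.0]
contact_force: [-1.2, 0.7, 3.8]
gripper_width: 0.15
grasp_force: 60.7
```

Call:
jog_arm(
  moves=[
    [[0, 0, 0, 0.2, 0, 0, 0], [0, 0, 0, 0.2, 0, 0, 0], [0, 0, 0, 0.2, 0, 0, 0], [0, 0, 0, 0, 0, 0, 0], [0, 0, 0, 0, 0, 0, 0], [0, 0, 0, 0, 0, 0, 0]],
  ],
)

```text
time: 11.33
tool_pos: [0.5231, 0.2097, 0.0789]
tool_rot: [0.0, 0.703, 0.711, 0.0]
contact_force: [-2.3, -0.3, 6.9]
gripper_width: 0.15
grasp_force: 61.1
```

Call:
jog_arm(
  moves=[
    [[0, 0, 0, 0.2, 0, 0, 0], [0, 0, 0, 0.1, 0, 0, 0], [0, 0, 0, 0, 0, 0, 0], [0, 0, 0, 0, 0, 0, 0], [0, 0, 0, 0, 0, 0, 0]],
  ],
)

```text
time: 11.75
tool_pos: [0.5233, 0.2097, 0.078]
tool_rot: [0.0, 0.703, 0.711, 0.0]
contact_force: [-6.5, -1.9, 17.8]
gripper_width: 0.152
grasp_force: 62.6
```

```bash
cat > m7.py <<'E'
from m4 import *
F=grab_frame('side');T=grab_frame('top');go([.523,.2093,.078],.7)
P,_=cloud(F,np.array(regions_of('orange_label',F)[0]['pixels']));P=P[(P[:,0]<.54)&(P[:,1]<.26)]
print(np.round(np.percentile(P,[2,10,50,90,98],axis=0),4).tolist())
for n in('red_cap_vial','blue_cap_vial','blue_label','green_label'):
    r=regions_of(n,F)
    if r: Q,_=cloud(F,np.array(r[0]['pixels']));print(n,round(r[0]['p'],2),np.median(Q,axis=0).round(3))
cv2.imwrite('pics/s7.png',cv2.resize(F['color'][130:190,205:285],(800,600),interpolation=cv2.INTER_CUBIC))
E
python3 m7.py
```

```text
t 11.85 pos [0.5233 0.2097 0.078 ] heading y 0.64 tilt [ 4.e-04 -1.e-04 -1.e+00] shift cm [-0.04 -0.03 -0.  ] F [-7.8 -2.3 16.4] w 0.151 gf 62.56588876247406 q [ 0.25  0.05  1.88 -0.    1.21  0.24]
tool-z turn -0.001
[[0.5161, 0.1722, 0.0699], [0.5166, 0.173, 0.0749], [0.5223, 0.1772, 0.0914], [0.5292, 0.1995, 0.1035], [0.5306, 0.2133, 0.1044]]
red_cap_vial 0.47 [0.601 0.235 0.093]
blue_cap_vial 0.54 [0.604 0.15  0.103]
blue_label 0.9 [ 0.55  -0.186  0.066]
green_label 0.61 [ 0.481 -0.183  0.069]
```

View pics/s7.png

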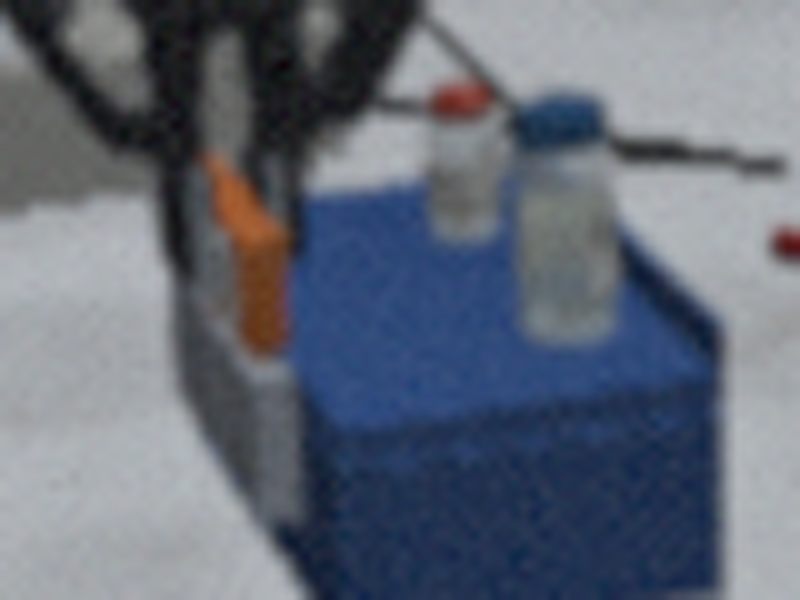

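The block's underside sits on the lip (crop (265,355)) and its top reads 0.104 m, which is the home height. The vials haven't moved. One small extra press will confirm the hard stop.

Call:
jog_arm(
  moves=[
    [[0, 0, 0, 0.1, 0, 0, 0], [0, 0, 0, 0, 0, 0, 0], [0, 0, 0, 0, 0, 0, 0], [0, 0, 0, 0, 0, 0, 0], [0, 0, 0, 0, 0, 0, 0], [0, 0, 0, 0, 0, 0, 0]],
  ],
)

```text
time: 12.6
tool_pos: [0.5234, 0.2097, 0.078]
tool_rot: [0.0, 0.703, 0.711, -0.0]
contact_force: [-9.4, -2.6, 22.2]
gripper_width: 0.151
grasp_force: 63.3
```

The holder stayed at 0.078 m while the force rose to 22 N, so it is on the hard stop. Handing in.

```bash
python3 -c "
from plant import *
print(job_done())"
```

```text
the job is handed in; nothing more can be done
None
```

The orange label holder is pressed home in the lip channel with its card facing outward, still held down by the gripper at about 22 N; in the last camera check the vials and the blue and green holders had not moved, and the job is handed in.

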